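Clear the hinge jig and hold the dummy pin through both bushes

TASK

Get the hinge jig ready for tack welding: with the scraper block, wipe the three loose slag chips off the jig's base plate, then set the scraper down on the bench, clear of the jig. Then pick up the dummy hinge pin by its handle, thread it nose first through the near bush and on through the far bush until its nose stands at least 10 mm out beyond the far one, and finish still holding it there in the gripper, at rest: do not let go. Do not touch the chips with the fingers, and leave the other things lying on the bench where they are.

Things in the scene. Friction and masses are not known exactly. Their poses are not given: they have to be found in the camera images.
- jig: fixed steel base plate of the hinge jig, 260 (x) x 120 (y) x 12 mm, flat on the bench; origin at the centre of its underside, z up; x is the direction in which the pin is threaded, roughly away from the robot. The near lug stands fixed on it, centred over the origin, on a foot 44 mm along x; the part nearer the robot (x -130 to -22 mm) is clear but for the chips
- far_lug: second fixed lug, like the near one: a steel block 50 mm wide, 20 mm thick along x, top 70 mm above the plate, on a foot 44 (x) x 66 x 8 mm, with bronze collars 27 mm across standing 4 mm out of both faces round the bore. Origin at the centre of its underside, on the plate; axes parallel to the jig's. Its centre is 60 to 85 mm behind the near lug's
- near_bush (a point): centre of the near lug's bore, 48 mm above the plate's top (60 mm above the bench); bore 16 mm across, 28 mm long over the collars (14 mm to either side of this point); x along the bore, the threading direction
- far_bush (a point): centre of the far lug's bore, same bore and height, in line with the near one; x along the bore. The collar ends 14 mm beyond this point
- pin: loose dummy hinge pin, 0.2 to 0.4 kg, flat on the bench right of the jig: dark flat-sided handle 60 (x) x 24 (y) x 32 mm (z) and a coaxial rod 12 mm across standing 150 mm out of its +x end, the last 15 mm tapering to a 4 mm nose. Origin at the handle's centre, on the rod axis (16 mm above the bench at the start); x points to the nose. Balance point 15 to 20 mm ahead of the origin
- pin_tip (a point): nose end of the pin, 180 mm along the pin's x from its origin
- pin_root (a point): front of the 18 mm wide, 4 mm long collar at the rod's root, 34 mm along the pin's x from its origin
- scraper: loose scraper block, 0.25 kg, standing on the bench to the left of the jig: an aluminium wiping bar 24 (x) x 120 (y) x 22 mm tall with a wooden grip on top, 22 (x) x 70 (y) mm, up to 64 mm above the underside. Origin at the centre of the underside, z up, y along the wiping edge; both long sides are alike
- chip_0: loose dark slag chip on the plate's robot-side part, about 20 x 13 x 9 mm, 12 g; origin at its centre
- chip_1: loose dark slag chip on the plate's robot-side part, about 20 x 13 x 9 mm, 12 g; origin at its centre
- chip_2: loose dark slag chip on the plate's robot-side part, about 20 x 13 x 9 mm, 12 g; origin at its centre
- magnet_square: bystander: arrow-shaped welding magnet, 92 x 92 x 16 mm, flat on the bench to the left of the jig, origin under its centre
- flange_0: bystander: flat metal ring 69 mm across, 8 mm thick, on the bench left of the jig, origin under its centre
- tri_square: bystander: try square, 166 x 106 x 16 mm, flat on the bench near the robot, origin under its centre
- gas_cup_0: bystander: ceramic torch cup, 18 mm across, 42 mm tall, standing to the right of the jig, origin under its centre
- hex_key: bystander: L-shaped hex key, 144 x 39 x 7 mm, flat on the bench at the right, origin under its centre

How it is judged:
On the way, in this order (a step that is already met when the one before it is completed fails the run):
1. all three chips are off the base plate, with the scraper in the gripper ((x of chip_0 in the frame of jig below -0.131 m or x of chip_0 in the frame of jig above 0.131 m or y of chip_0 in the frame of jig above 0.061 m or y of chip_0 in the frame of jig below -0.061 m) and height (world z) of each of chip_0, chip_1, chip_2 below 0.03 m and (x of chip_1 in the frame of jig below -0.131 m or x of chip_1 in the frame of jig above 0.131 m or y of chip_1 in the frame of jig above 0.061 m or y of chip_1 in the frame of jig below -0.061 m) and (x of chip_2 in the frame of jig below -0.131 m or x of chip_2 in the frame of jig above 0.131 m or y of chip_2 in the frame of jig above 0.061 m or y of chip_2 in the frame of jig below -0.061 m) and contact force between the fingers and scraper above 1 N), for 0.1 s.
2. the scraper stands or lies on the bench, let go, off the jig (height (world z) of scraper below 0.035 m and contact force between scraper and jig below 0.1 N and contact force between scraper and far_lug below 0.1 N and contact force between the fingers and scraper below 0.1 N and linear speed of scraper below 0.03 m/s), for 0.2 s.
3. the held pin's nose is through the near bush (x of pin_tip in the frame of near_bush above 0.018 m and y of pin_tip in the frame of near_bush between -0.008 and 0.008 m and z of pin_tip in the frame of near_bush between -0.008 and 0.008 m and contact force between the fingers and pin above 2 N), for 0.05 s.
4. the held pin spans both bushes (x of pin_tip in the frame of far_bush above 0.022 m and y of pin_tip in the frame of far_bush between -0.008 and 0.008 m and z of pin_tip in the frame of far_bush between -0.008 and 0.008 m and y of pin_root in the frame of near_bush between -0.008 and 0.008 m and z of pin_root in the frame of near_bush between -0.008 and 0.008 m and x of pin_root in the frame of near_bush below 0 m and contact force between the fingers and pin above 2 N), for 0.2 s.
At the end, for the whole second after the job is handed in: Pin held (over 2 N), still, within 0.08 rad of the bores, nose 22 mm or more past the far bore centre, root before the near bore centre, both within 8 mm of the bore axis; scraper let go on the bench, not touching the jig; all chips outside the plate outline, under 30 mm high (all of step 2 and all of step 4 and (x of chip_0 in the frame of jig below -0.131 m or x of chip_0 in the frame of jig above 0.131 m or y of chip_0 in the frame of jig above 0.061 m or y of chip_0 in the frame of jig below -0.061 m) and height (world z) of each of chip_0, chip_1, chip_2 below 0.03 m and (x of chip_1 in the frame of jig below -0.131 m or x of chip_1 in the frame of jig above 0.131 m or y of chip_1 in the frame of jig above 0.061 m or y of chip_1 in the frame of jig below -0.061 m) and (x of chip_2 in the frame of jig below -0.131 m or x of chip_2 in the frame of jig above 0.131 m or y of chip_2 in the frame of jig above 0.061 m or y of chip_2 in the frame of jig below -0.061 m) and angle between the x axis of pin and the x axis of jig, either way round below 0.08 rad and linear speed of pin below 0.02 m/s); the arm keeps its last pose, push and grip.
It fails at once if the fingers touch a chip (contact force between the fingers and chip_0 above 0.5 N or contact force between the fingers and chip_1 above 0.5 N or contact force between the fingers and chip_2 above 0.5 N).
It fails at once if another thing on the bench is moved by more than 40 mm (distance of any of magnet_square, flange_0, tri_square, gas_cup_0, hex_key from where it was at the start of the episode above 0.04 m).
It also fails if it takes over 61 s, if anything falls off the work surface, if the arm or the gripper's body presses on something with over 40 N, if the wrist force passes 120 N, or if a joint passes its speed limit or range.

ROBOT

A 6-joint arm with a two-finger parallel gripper is mounted at the origin on a cart in front of the work surface, level with it; the furniture and walls round the work are solid. World frame = base frame: x ahead of the robot, y to its left, z up, the work surface at z = 0. Lengths are in m, angles in rad, forces in N, time in s.
With the tool pointing down it reaches from about 0.25 to 0.775 m from the base axis. Payload 4 kg.
Tool frame: the origin (TCP) lies midway between the tips of the shut fingers; the grasp point (between the pads) lies 19 mm behind it; z points along the fingers, y is the line along which they close (so a half turn about z gives the same grasp; the last joint's range is limited). The gripper opens to 94 mm and grips with 3 to 60 N. Pads are 16 mm wide; open, the fingers measure 119 mm over their backs; the gripper's body (75 mm by 177 mm) begins 78 mm behind the grasp point.
Start: joints at [-0.103, 0.087, 1.371, -0, 1.684, -0.103], TCP at [0.55, -0, 0.206] pointing down, gripper open.
Joint ranges: [-3.1, 3.1], [-0.76, 2.03], [0.27, 2.55], [-1.08, 4.22], [0.17, 2.65], [-2.57, 2.57]. Speed limits (rad/s): [2.79, 2.79, 3.14, 3.14, 3.14, 3.14].

INTERFACE

Orientations are given as a rotation vector (axis times angle).
In Python, from rig import ctrl gives the robot as it stands.
- The arm moves only by the shell command python3 -m inch 'ROWS'. ROWS is JSON, a list of rows, each a list of 7 numbers: the opening, from 0 (shut) to 1 (fully open), then the shift along the world's x, y, z in mm, then the turn, a rotation vector about the world's x, y, z in units of 5 degrees (1.0 is 5 degrees). A call has 1 to 10 rows; each row is the pose to reach, as a shift and turn from the pose commanded when the call began; what a row does not reach only later rows make up. A row lasts 1/10 s, in which the tool goes at most 50 mm and 8.59 degrees, less where a joint would pass 70% of its speed; a pose out of reach is approached as far as the arm can. A call with a gripper value outside its range is refused whole. The fingers move at their own pace and stop on an object; the grip force is fixed at half the most. Time passes only in rows, so rows that repeat a pose let the fingers close. It gives the time, the measured TCP pose, the force, the opening and the grip force at its end, in the units of the state.
- ctrl.read_state(): the state, without advancing time (a new reading comes with each control period).
- ctrl.snapshot(name): name is "scene" or "side" or "wrist"; returns the picture (480x640x3 uint8, red, green, blue); there is no depth.
- ctrl.camera_model(name): a dict with "fx", "fy", "cx", "cy" (pixels), "R" (3x3) and "t" (3): a world point X has camera coordinates R X + t. Camera axes: x right, y down, z forward; pixel columns grow to the right and rows downward; lengths in m; the calibration is good to about 2 mm. A picture is of the moment at which its call begins: read the wrist's pose just before it. camera_model takes no time and is no camera call; for the wrist camera it gives the pose at the moment of the call.
- ctrl.sign_off(): hands the job in; it is judged then, once.
Trained networks look in the newest picture that a camera, given by its name, has taken for a name from the list of things; names that differ only in an ending like _2 or _b are one class to them, and where a whole thing is asked for, a point or a joint stands for the part that bears it (a point fixed in the world has none). Each returns a list of dicts, best first, with "p" (0 to 1); they miss things now and then, are a little off and sometimes report something else, mostly with a low value. They report only what shows in the picture. A call takes as long as a camera call.
- ctrl.boxes_of(target, camera): "box" ([left, top, right, bottom] as shares, 0 to 1, of the picture: columns of its width, rows of its height, round what is visible of it).
- ctrl.trace(target, camera): "pixels" (480x640 bool, what is visible of it) and "box" ([left, top, right, bottom] as shares, 0 to 1, of the picture: columns of its width, rows of its height, round what is visible of it).
- ctrl.pinpoint(target, camera): "location" ([column, row] as shares, 0 to 1, of the picture: columns of its width, rows of its height: a listed point, or the origin of a listed thing).
The state is a dict: "t": time; "joint_pos": joint angles; "joint_vel": joint speeds; "tau": joint torques, N m; "tool_pos": TCP position; "ee_rot": TCP orientation; "force": force on the tool from outside, world axes, zero at the start; "ft_torque": the same for the moment, N m; "opening": finger opening in m; "grip_force": force on a finger pad.
Only numpy, scipy, OpenCV 4.12 (cv2) and the standard library are available. Lean on these libraries where they do the work, as an engineer would, in place of code of your own. Each camera call takes 0.05 s, during which the arm holds its last target. There are 200 camera calls.

## Working session

There is one attempt and no reset: what is moved stays moved. The work goes in short steps, Python scripts to look and compute and a shell command to move; the robot and the scene stay as the last step left them, time stands still between calls to the robot, and variables do not carry over. Pictures are saved under pics/ and viewed, at most 10 in all, crops included, and the job is handed in when it is done.

```bash
mkdir -p pics; ls; cat > h.py <<'E'
import numpy as np, cv2
from rig import ctrl
def ray(cam,u,v,m=None):
    m=m or ctrl.camera_model(cam); R=np.array(m["R"]);t=np.array(m["t"])
    d=R.T@np.array([(u-m["cx"])/m["fx"],(v-m["cy"])/m["fy"],1]); return -R.T@t,d
def onz(cam,u,v,z,m=None):
    c,d=ray(cam,u,v,m); return c+d*(z-c[2])/d[2]
def tri(obs):
    A=np.zeros((3,3));b=np.zeros(3)
    for c,d in obs:
        d=d/np.linalg.norm(d);P=np.eye(3)-np.outer(d,d);A+=P;b+=P@c
    return np.linalg.solve(A,b)
def snap(cam,name=None):
    im=ctrl.snapshot(cam)
    if name: cv2.imwrite(f"pics/{name}.png",im[:,:,::-1])
    return im
E
python3 - <<'E'
from h import *
np.set_printoptions(precision=4,suppress=True)
Z=dict(jig=0,far_lug=.012,near_bush=.06,far_bush=.06,pin=.016,pin_tip=.016,pin_root=.016,scraper=0,chip_0=.0165,magnet_square=0,flange_0=0,tri_square=0,gas_cup_0=0,hex_key=0)
for cam in("scene","side"):
    snap(cam,cam+"0"); m=ctrl.camera_model(cam)
    for n,z in Z.items():
        for r in ctrl.pinpoint(n,cam)[:3 if n=="chip_0" else 1]:
            u,v=r["location"][0]*640,r["location"][1]*480
            print(cam,n,round(r["p"],2),round(u),round(v),onz(cam,u,v,z,m))
print(ctrl.read_state()["t"])
E
```

```text
pics
scene jig 0.57 325 243 [0.6777 0.0609 0.    ]
scene far_lug 0.97 343 233 [0.7459 0.0708 0.012 ]
scene near_bush 0.83 324 221 [0.6834 0.0759 0.06  ]
scene far_bush 0.74 344 218 [0.7428 0.0647 0.06  ]
scene pin 0.86 313 306 [ 0.4761 -0.2288  0.016 ]
scene pin_tip 0.91 355 273 [ 0.6354 -0.1548  0.016 ]
scene pin_root 0.67 321 296 [ 0.511  -0.2009  0.016 ]
scene scraper 0.59 238 243 [0.4655 0.1905 0.    ]
scene chip_0 0.53 302 244 [0.6005 0.0552 0.0165]
scene chip_0 0.38 288 251 [0.5497 0.0362 0.0165]
scene chip_0 0.36 291 241 [0.5837 0.0881 0.0165]
scene magnet_square 0.85 296 222 [0.678  0.2395 0.    ]
scene flange_0 0.53 265 234 [0.5602 0.2078 0.    ]
scene tri_square 0.77 252 281 [ 0.4152 -0.0323  0.    ]
scene gas_cup_0 0.52 287 251 [0.5605 0.0688 0.    ]
scene hex_key 0.75 322 352 [ 0.4233 -0.3551  0.    ]
side jig 0.57 267 290 [0.6729 0.0557 0.    ]
side far_lug 0.71 246 281 [0.724  0.0375 0.012 ]
side near_bush 0.56 267 268 [0.6683 0.0601 0.06  ]
side far_bush 0.9 242 267 [0.7247 0.0584 0.06  ]
side pin 0.69 358 236 [ 0.4716 -0.2146  0.016 ]
side pin_tip 0.75 295 243 [ 0.6377 -0.1563  0.016 ]
side pin_root 0.77 349 234 [ 0.4967 -0.223   0.016 ]
side scraper 0.8 359 332 [0.4647 0.1878 0.    ]
side chip_0 0.63 305 283 [0.589  0.0408 0.0165]
side chip_0 0.54 318 286 [0.5582 0.0519 0.0165]
side chip_0 0.46 308 289 [0.5791 0.0685 0.0165]
side magnet_square 0.68 250 334 [0.6756 0.214  0.    ]
side flange_0 0.79 303 339 [0.5706 0.2211 0.    ]
side tri_square 0.89 384 279 [ 0.4072 -0.0216  0.    ]
side gas_cup_0 0.41 250 242 [ 0.764 -0.18   0.   ]
side hex_key 0.64 377 220 [ 0.4181 -0.3638  0.    ]
1.5
```

```bash
python3 - <<'E'
import cv2
for c,(x,y,w,h) in(("scene",(200,170,200,200)),("side",(200,180,230,200))):
    im=cv2.imread(f"pics/{c}0.png")[y:y+h,x:x+w]; globals()[c]=cv2.resize(im,(400,400*h//w) ,interpolation=2)
import numpy as np
a=scene;b=side
H=max(a.shape[0],b.shape[0])
f=lambda i:cv2.copyMakeBorder(i,0,H-i.shape[0],0,0,0)
cv2.imwrite("pics/both0.png",np.hstack([f(a),f(b)]))
E
```

```text
(no output)
```

View pics/both0.png

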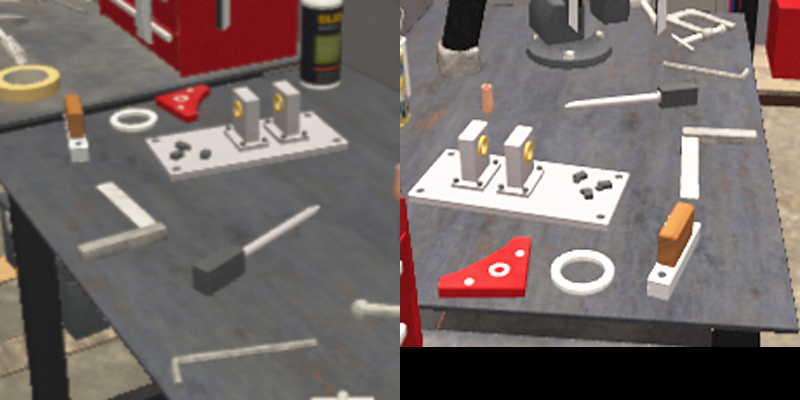

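The picture shows the jig with two lugs and three chips on its near part. The scraper stands left with its grip up, the pin lies right with its nose turned toward the jig, and the bystanders are spread around. Next I'll use the wrist view for accuracy.

```bash
python3 - <<'E'
from h import *
np.set_printoptions(precision=4,suppress=True)
Z=dict(jig=0,far_lug=.012,near_bush=.06,far_bush=.06,pin=.016,pin_tip=.016,pin_root=.016,scraper=0,chip_0=.0165,magnet_square=0,flange_0=0,tri_square=0,gas_cup_0=0)
cam="wrist"
snap(cam,"w0"); m=ctrl.camera_model(cam)
print(-np.array(m["R"]).T@m["t"])
for n,z in Z.items():
        for r in ctrl.pinpoint(n,cam)[:3 if n=="chip_0" else 1]:
            u,v=r["location"][0]*640,r["location"][1]*480
            print(cam,n,round(r["p"],2),round(u),round(v),onz(cam,u,v,z,m))
for cam in("scene","side"):
    m=ctrl.camera_model(cam)
    for n in("jig","scraper","pin"):
        r=ctrl.trace(n,cam)
        if r:
            p=r[0]["pixels"].astype(np.uint8); c=max(cv2.findContours(p,0,2)[0],key=cv2.contourArea)
            q=cv2.approxPolyDP(cv2.convexHull(c),2,True)[:,0]
            print(cam,n,r[0]["p"],[(tuple(a),onz(cam,*a,0.012 if n=="jig" else 0,m)[:2].round(3)) for a in q.tolist()])
E
```

```text
[0.55   0.0777 0.3842]
wrist far_lug 0.96 520 163 [0.7281 0.0472 0.012 ]
wrist near_bush 0.69 467 155 [0.6648 0.0577 0.06  ]
wrist far_bush 0.68 549 170 [0.7279 0.0464 0.06  ]
wrist pin_tip 0.78 407 382 [ 0.6423 -0.1637  0.016 ]
wrist scraper 0.58 322 154 [0.5585 0.0549 0.    ]
wrist chip_0 0.94 366 172 [0.5958 0.0402 0.0165]
wrist chip_0 0.84 326 151 [0.5611 0.0577 0.0165]
wrist chip_0 0.61 347 124 [0.5788 0.0795 0.0165]
wrist tri_square 0.45 518 376 [ 0.7596 -0.1681  0.    ]
wrist gas_cup_0 0.68 522 377 [ 0.7639 -0.1687  0.    ]
scene scraper 0.81 [((234, 218), array([0.524, 0.372])), ((240, 221), array([0.531, 0.338])), ((243, 247), array([0.468, 0.156])), ((241, 250), array([0.456, 0.141])), ((235, 247), array([0.449, 0.167]))]
scene pin 0.87 [((357, 274), array([ 0.653, -0.136])), ((317, 310), array([ 0.488, -0.225])), ((304, 317), array([ 0.45 , -0.234])), ((297, 314), array([ 0.443, -0.216])), ((296, 303), array([ 0.461, -0.176])), ((299, 300), array([ 0.473, -0.169]))]
side jig 0.61 [((330, 280), array([0.533, 0.017])), ((318, 311), array([0.549, 0.142])), ((207, 296), array([0.793, 0.109])), ((204, 293), array([0.803, 0.098])), ((225, 267), array([ 0.788, -0.019])), ((268, 253), array([ 0.699, -0.1  ]))]
side scraper 0.8 [((367, 298), array([0.448, 0.065])), ((370, 318), array([0.442, 0.139])), ((354, 350), array([0.473, 0.243])), ((350, 351), array([0.48 , 0.247])), ((343, 348), array([0.493, 0.24 ])), ((348, 316), array([0.487, 0.136])), ((359, 297), array([0.466, 0.063]))]
side pin 0.62 [((371, 230), array([ 0.436, -0.291])), ((370, 239), array([ 0.439, -0.231])), ((365, 241), array([ 0.453, -0.218])), ((295, 240), array([ 0.644, -0.205])), ((367, 226), array([ 0.447, -0.317]))]
```

View pics/w0.png

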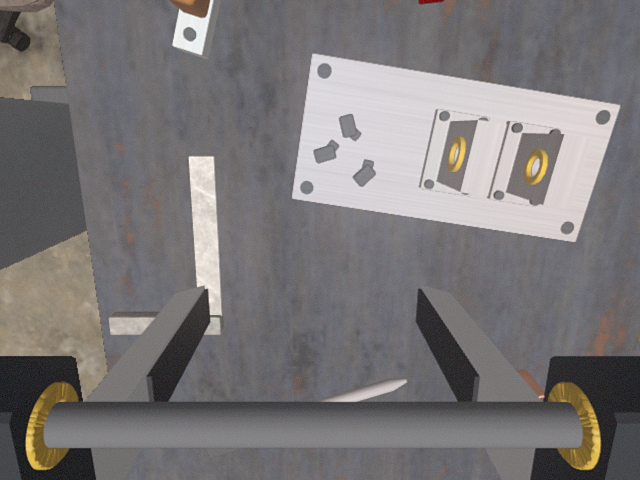

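Wrist view: plate corners are at about (312,54), (620,105), (576,241) and (293,199), chips at (350,127), (326,151) and (365,172), and the scraper end is at (200,30). I'll refine the plate corners and the bore line, then move over the scraper.

```bash
python3 - <<'E'
from h import *
from scipy.optimize import least_squares
np.set_printoptions(precision=4,suppress=True)
im=cv2.imread("pics/w0.png"); m=ctrl.camera_model("wrist")
g=cv2.cvtColor(im,6)
c=np.float32([[312,54],[620,105],[576,241],[293,199]]).reshape(-1,1,2)
c=cv2.cornerSubPix(g,c,(6,6),(-1,-1),(3,50,.01))[:,0]; print(c)
P=np.array([onz("wrist",*q,.012,m)[:2] for q in c]); print(P)
L=np.array([[-.13,.06],[.13,.06],[.13,-.06],[-.13,-.06]])
f=lambda p:(L@np.array([[np.cos(p[2]),np.sin(p[2])],[-np.sin(p[2]),np.cos(p[2])]])+p[:2]-P).ravel()
s=least_squares(f,[.67,.05,0]);print("jig",s.x,s.fun)
# scraper visible end corners at z=.022
for q in((180,0),(173,47),(205,55),(216,0)): print(q,onz("wrist",*q,.022,m))
st=ctrl.read_state();print(st)
E
```

```text
[[312.2798  52.9588]
 [620.1111 105.0119]
 [574.5789 241.7015]
 [291.43   197.7853]]
[[ 0.5498  0.1349]
 [ 0.805   0.095 ]
 [ 0.7865 -0.0224]
 [ 0.5314  0.0176]]
jig [ 0.6682  0.0563 -0.1553] [-0.0007  0.0008  0.0009  0.0004  0.0008 -0.0007 -0.0009 -0.0005]
(180, 0) [0.4493 0.1705 0.022 ]
(173, 47) [0.4411 0.1377 0.022 ]
(205, 55) [0.4657 0.1319 0.022 ]
(216, 0) [0.4767 0.1705 0.022 ]
{'t': 2.5, 'joint_pos': array([-0.1031,  0.0872,  1.3707, -0.    ,  1.6837, -0.1031]), 'joint_vel': array([ 0.0001,  0.0012, -0.0005, -0.0013, -0.0011,  0.0015]), 'tau': array([  0.0006, -34.0024, -30.2594,   0.0719,   0.0236,  -0.    ]), 'tool_pos': array([0.55  , 0.    , 0.2055]), 'ee_rot': array([2.2214, 2.2214, 0.    ]), 'force': array([ 1.1955,  0.04  , -0.2948]), 'ft_torque': array([ 0.03  , -0.0565, -0.0185]), 'grip_force': 0.0, 'opening': 0.09376893049414148}
```

```bash
python3 -m inch '[[1,-40,40,0,0,0,-1.3],[1,-83,90,0,0,0,-2.6],[1,-83,90,0,0,0,-2.6],[1,-83,90,0,0,0,-2.6],[1,-83,90,0,0,0,-2.6]]'
python3 - <<'E'
from h import *
np.set_printoptions(precision=4,suppress=True)
cam="wrist"; m=ctrl.camera_model(cam); snap(cam,"w1")
for r in ctrl.pinpoint("scraper",cam)[:1]: print(r, onz(cam,r["location"][0]*640,r["location"][1]*480,0,m))
r=ctrl.trace("scraper",cam)
if r:
  p=r[0]["pixels"].astype(np.uint8);c=max(cv2.findContours(p,0,2)[0],key=cv2.contourArea)
  q=cv2.approxPolyDP(cv2.convexHull(c),3,True)[:,0]
  print([(tuple(a),onz(cam,*a,.022,m)[:2],onz(cam,*a,.064,m)[:2]) for a in q.tolist()])
print(-np.array(m["R"]).T@m["t"])
E
```

```text
t: 3.0
tool_pos: [0.4673, 0.0899, 0.2058]
ee_rot: [2.457, 1.956, 0.001]
force: [-0.1, 0.1, -0.8]
opening: 0.0941
grip_force: 0.0
{'location': [0.4497, 0.2017], 'p': 0.96} [0.4699 0.1942 0.    ]
[0.4845 0.1658 0.3845]
```

View pics/w1.png

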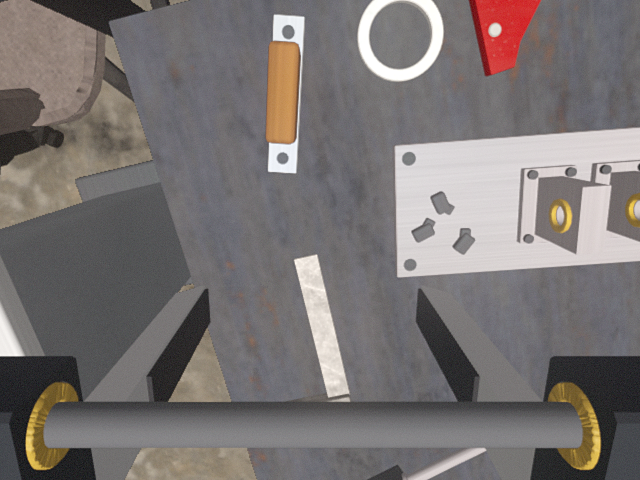

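The wrist view shows the whole scraper: bar corners at (274,15), (305,16), (297,172) and (268,172), with the chips at right, (423–465, 200–243).

```bash
python3 - <<'E'
from h import *
np.set_printoptions(precision=4,suppress=True)
m=ctrl.camera_model("wrist")
P=np.array([onz("wrist",*q,.022,m)[:2] for q in((274,15),(305,16),(297,172),(268,172))]);print(P,P.mean(0))
d=P[0]+P[1]-P[2]-P[3];print("len",np.hypot(*d)/2,"y-axis off world y (yaw)",np.arctan2(-d[0],d[1]))
e=P[1]+P[2]-P[0]-P[3];print(np.hypot(*e)/2,"yaw",np.arctan2(e[1],e[0]))
for q in((408,158),(410,264)):print(onz("wrist",*q,.012,m))
E
```

```text
[[0.4752 0.2517]
 [0.4982 0.2457]
 [0.4643 0.132 ]
 [0.4405 0.1375]] [0.4696 0.1917]
len 0.11895102714361083 y-axis off world y (yaw) -0.29246858712788815
0.02404827507239319 yaw -0.24278120747619758
[0.559  0.1211 0.012 ]
[0.5448 0.0266 0.012 ]
```

```bash
python3 -m inch '[[1,3,50,0,0,0,-0.65],[1,3,102,-30,0,0,-0.65],[1,3,102,-75,0,0,-0.65],[1,3,102,-120,0,0,-0.65],[1,3,102,-150,0,0,-0.65],[1,3,102,-165,0,0,-0.65],[1,3,102,-176,0,0,-0.65],[1,3,102,-176,0,0,-0.65],[1,3,102,-176,0,0,-0.65],[1,3,102,-176,0,0,-0.65]]'
python3 -m inch '[[0,0,0,0,0,0,0],[0,0,0,0,0,0,0],[0,0,0,0,0,0,0],[0,0,0,0,0,0,0],[0,0,0,0,0,0,0],[0,0,0,0,0,0,0],[0,0,0,0,0,0,0],[0,0,0,0,0,0,0]]'
```

```text
t: 4.15
tool_pos: [0.4714, 0.1921, 0.031]
ee_rot: [2.513, 1.884, 0.004]
force: [0.6, 0.4, -0.2]
opening: 0.0943
grip_force: 0.0
t: 4.95
tool_pos: [0.47, 0.192, 0.0295]
ee_rot: [2.513, 1.885, -0.0]
force: [-0.6, 0.1, -0.5]
opening: 0.0334
grip_force: 0.0
```

```bash
python3 -m inch '[[0,0,0,0,0,0,0],[0,0,0,0,0,0,0],[0,0,0,0,0,0,0],[0,0,0,0,0,0,0],[0,0,0,5,0,0,0],[0,0,0,30,0,0,0],[0,0,0,60,0,0,0],[0,0,0,80,0,0,0],[0,0,0,80,0,0,0]]'
```

```text
t: 5.85
tool_pos: [0.4725, 0.1926, 0.1131]
ee_rot: [2.511, 1.883, 0.011]
force: [0.4, 0.6, -2.4]
opening: 0.0213
grip_force: 30.0
```

```bash
python3 -m inch '[[0,0,0,0,0,0,-1.65],[0,10,-5,0,0,0,-3.3],[0,25,-14,0,0,0,-4.95],[0,40,-23,0,0,0,-6.6],[0,55,-32,0,0,0,-8.25],[0,70,-40,0,0,0,-9.9],[0,85,-49,0,0,0,-11.55],[0,100,-58,0,0,0,-13.2],[0,116,-67,0,0,0,-14.85],[0,116,-67,0,0,0,-16.5]]'
python3 -m inch '[[0,0,0,0,0,0,0],[0,0,0,0,0,0,0],[0,0,0,0,0,0,0]]'
python3 - <<'E'
from h import *
np.set_printoptions(precision=4,suppress=True)
s=ctrl.read_state();print(s["joint_pos"],s["tool_pos"],s["force"])
m=ctrl.camera_model("wrist");snap("wrist","w2")
for r in ctrl.pinpoint("chip_0","wrist")[:4]: print(r["p"],onz("wrist",r["location"][0]*640,r["location"][1]*480,.0165,m))
E
```

```text
t: 6.85
tool_pos: [0.5868, 0.1233, 0.1068]
ee_rot: [3.13, -0.252, -0.004]
force: [-0.4, 0.2, -3.0]
opening: 0.0218
grip_force: 30.0
t: 7.15
tool_pos: [0.5854, 0.1252, 0.1087]
ee_rot: [3.132, -0.236, -0.002]
force: [-0.4, -0.3, -3.0]
opening: 0.022
grip_force: 30.0
[ 0.116   0.2325  1.3977 -0.0001  1.5128  1.8371] [0.5854 0.1252 0.1087] [-0.3811 -0.2538 -2.9556]
0.75 [0.5623 0.0564 0.0165]
0.63 [0.5818 0.0788 0.0165]
0.61 [0.5945 0.0369 0.0165]
```

View pics/w2.png

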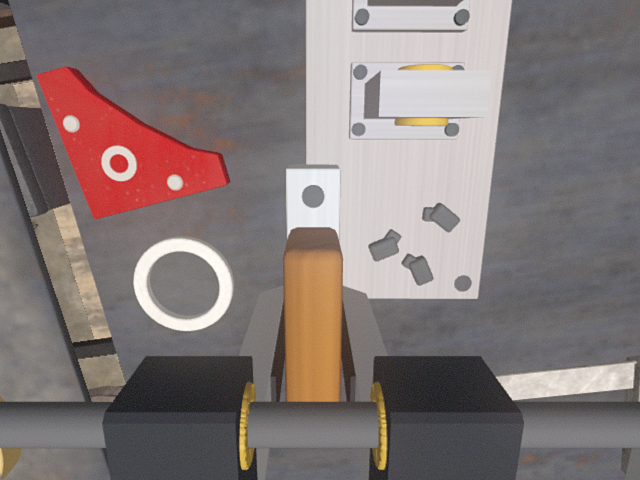

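The picture shows the scraper held square to the jig, with its bar at the plate's left edge and the three chips to its right at (385,245), (418,268) and (440,217). I'll lower it next.

```bash
python3 -m inch '[[0,0,0,-30,0,0,0],[0,0,0,-55,0,0,0],[0,0,0,-63,0,0,0],[0,0,0,-67,0,0,0],[0,0,0,-67,0,0,0],[0,0,0,-67,0,0,0]]'
```

```text
t: 7.85
tool_pos: [0.5872, 0.1252, 0.0442]
ee_rot: [-3.132, 0.239, -0.005]
force: [-0.3, 0.2, -2.1]
opening: 0.0215
grip_force: 30.0
```

```bash
python3 -m inch '[[0,-1,-8,0,0,0,0],[0,-3,-18,0,0,0,0],[0,-4,-28,0,0,0,0],[0,-6,-38,0,0,0,0],[0,-8,-48,0,0,0,0],[0,-9,-58,0,0,0,0],[0,-11,-68,0,0,0,0],[0,-12,-78,0,0,0,0],[0,-14,-88,0,0,0,0],[0,-15,-98,0,0,0,0]]'
python3 -m inch '[[0,-2,-10,0,0,0,0],[0,-3,-20,0,0,0,0],[0,-5,-30,0,0,0,0],[0,-6,-38,0,0,0,0],[0,-6,-38,0,0,0,0],[0,-6,-38,0,0,0,0]]'
python3 - <<'E'
from h import *
np.set_printoptions(precision=4,suppress=True)
for cam in("side","scene","wrist"):
    m=ctrl.camera_model(cam);snap(cam,cam[:2]+"3")
    for r in ctrl.pinpoint("chip_0",cam)[:4]:
        P=onz(cam,r["location"][0]*640,r["location"][1]*480,.0045,m);d=P[:2]-[.6682,.0563];c,s=np.cos(-.1553),np.sin(-.1553)
        print(cam,round(r["p"],2),P,"jig",c*d[0]+s*d[1],-s*d[0]+c*d[1])
a=cv2.imread("pics/wr3.png");b=cv2.resize(cv2.imread("pics/si3.png")[200:350,200:400],None,fx=2,fy=2,interpolation=2)
a=cv2.resize(a,(400,300));cv2.imwrite("pics/b3.png",np.hstack([a,b]))
E
```

```text
t: 8.85
tool_pos: [0.5708, 0.0262, 0.0425]
ee_rot: [3.132, -0.24, -0.0]
force: [-0.6, 0.4, -2.3]
opening: 0.0218
grip_force: 30.0
t: 9.45
tool_pos: [0.5649, -0.0112, 0.0421]
ee_rot: [-3.132, 0.24, 0.001]
force: [-0.4, 0.0, -3.0]
opening: 0.0218
grip_force: 30.0
side 0.45 [ 0.5854 -0.0108  0.0045] jig -0.0714683310042051 -0.07909740673023481
side 0.36 [ 0.5363 -0.0129  0.0045] jig -0.11962345384063489 -0.0887887850866611
scene 0.61 [ 0.5609 -0.0181  0.0045] jig -0.09444726232525094 -0.09014130291534661
scene 0.6 [ 0.5276 -0.009   0.0045] jig -0.12883985626378533 -0.08622045674606427
wrist 0.71 [ 0.5566 -0.0321  0.0045] jig -0.0965524058115793 -0.10461014323073216
```

View pics/b3.png

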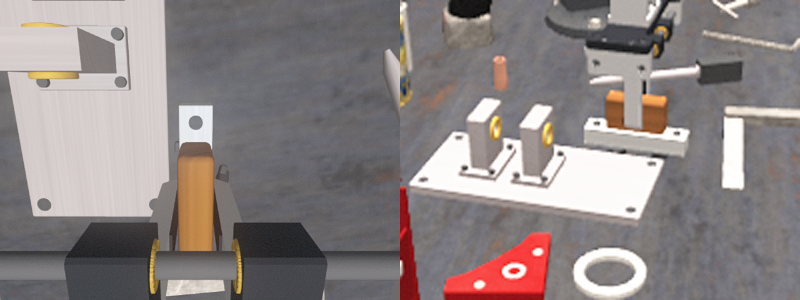

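The plate is bare and the bar is beyond the right edge, with the chips at or under the bar. I'll lift straight up and check.

```bash
python3 -m inch '[[0,0,0,15,0,0,0],[0,0,0,45,0,0,0],[0,0,20,80,0,0,0],[0,0,50,100,0,0,0],[0,-10,80,100,0,0,0],[0,-10,80,100,0,0,0],[0,-10,80,100,0,0,0]]'
python3 - <<'E'
from h import *
np.set_printoptions(precision=4,suppress=True)
for cam in("side","scene","wrist"):
    m=ctrl.camera_model(cam);snap(cam,cam[:2]+"4")
    for r in ctrl.pinpoint("chip_0",cam)[:4]:
        P=onz(cam,r["location"][0]*640,r["location"][1]*480,.0045,m);d=P[:2]-[.6682,.0563];c,s=np.cos(-.1553),np.sin(-.1553)
        print(cam,round(r["p"],2),P,"jig",c*d[0]+s*d[1],-s*d[0]+c*d[1])
a=cv2.imread("pics/wr4.png");b=cv2.resize(cv2.imread("pics/si4.png")[200:350,200:400],None,fx=2,fy=2,interpolation=2)
a=cv2.resize(a,(400,300));cv2.imwrite("pics/b4.png",np.hstack([a,b]))
E
```

```text
t: 10.45
tool_pos: [0.5551, 0.0695, 0.1436]
ee_rot: [3.132, -0.237, 0.002]
force: [0.8, -0.4, -2.3]
opening: 0.0223
grip_force: 30.0
side 0.61 [ 0.5557 -0.0502  0.0045] jig -0.09470608300004055 -0.12261024826848427
side 0.51 [ 0.5827 -0.0148  0.0045] jig -0.07341927216982926 -0.08350892191808704
side 0.36 [ 0.5328 -0.0124  0.0045] jig -0.12317725846114211 -0.08879409675279772
scene 0.62 [ 0.5664 -0.0167  0.0045] jig -0.08925751812049613 -0.0879028901318032
scene 0.39 [ 0.5284 -0.0153  0.0045] jig -0.12703583245501454 -0.09234989224986531
wrist 0.93 [ 0.589  -0.0106  0.0045] jig -0.06792717708236223 -0.07832058432776645
wrist 0.88 [ 0.538  -0.0082  0.0045] jig -0.11862705150995667 -0.08381462876107985
wrist 0.67 [ 0.5597 -0.0338  0.0045] jig -0.093244479394059 -0.10576627246218698
```

View pics/b4.png

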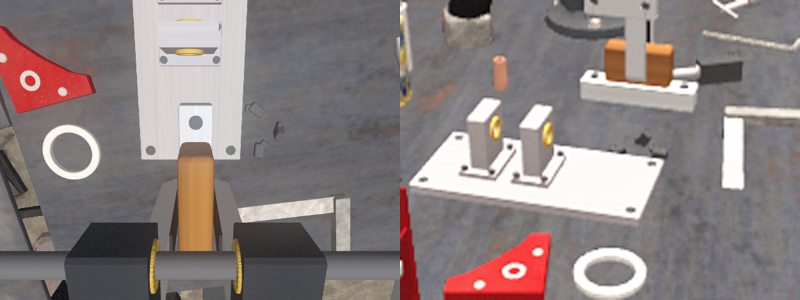

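All three chips are off to the right of the plate (jig y −0.078 to −0.106). I'll put the scraper back where it stood.

```bash
python3 -m inch '[[0,-8,12,0,0,0,1.65],[0,-16,24,0,0,0,3.3],[0,-25,36,0,0,0,4.95],[0,-33,48,0,0,0,6.6],[0,-42,60,0,0,0,8.25],[0,-50,73,0,0,0,9.9],[0,-59,85,0,0,0,11.55],[0,-68,98,0,0,0,13.2],[0,-77,110,0,0,0,14.85],[0,-85,123,0,0,0,16.5]]'
python3 -m inch '[[0,0,0,-40,0,0,0],[0,0,0,-80,0,0,0],[0,0,0,-100,0,0,0],[0,0,0,-108,0,0,0],[0,0,0,-112,0,0,0],[0,0,0,-112.5,0,0,0],[0,0,0,-112.5,0,0,0],[0,0,0,-112.5,0,0,0]]'
```

```text
t: 11.75
tool_pos: [0.4697, 0.1919, 0.1423]
ee_rot: [2.508, 1.891, -0.001]
force: [0.4, -0.7, -2.2]
opening: 0.0219
grip_force: 30.0
t: 12.55
tool_pos: [0.4712, 0.1923, 0.0316]
ee_rot: [2.512, 1.884, 0.005]
force: [0.3, -0.4, -3.3]
opening: 0.022
grip_force: 30.0
```

```bash
python3 -m inch '[[0,0,0,-0.5,0,0,0],[0,0,0,-0.5,0,0,0],[1,0,0,-0.5,0,0,0],[1,0,0,-0.5,0,0,0],[1,0,0,-0.5,0,0,0],[1,0,0,-0.5,0,0,0],[1,0,0,-0.5,0,0,0],[1,0,0,-0.5,0,0,0],[1,0,0,-0.5,0,0,0],[1,0,0,-0.5,0,0,0]]'
python3 -m inch '[[1,0,0,30,0,0,0],[1,0,0,80,0,0,0],[1,0,0,130,0,0,0],[1,0,-30,170,0,0,-1.6],[1,0,-75,170,0,0,-3.2],[1,0,-120,170,0,0,-4.8],[1,0,-165,170,0,0,-6.4],[1,0,-210,170,0,0,-8],[1,0,-255,170,0,0,-9.6],[1,0,-300,170,0,0,-10.4]]'
```

```text
t: 13.55
tool_pos: [0.47, 0.192, 0.0295]
ee_rot: [2.513, 1.885, -0.0]
force: [-0.5, 0.4, 0.4]
opening: 0.0826
grip_force: 0.0
t: 14.55
tool_pos: [0.4697, -0.1098, 0.1997]
ee_rot: [3.086, 0.586, 0.001]
force: [0.5, 0.3, -0.3]
opening: 0.0942
grip_force: 0.0
```

```bash
python3 -m inch '[[1,-25,-45,0,0,0,0],[1,-50,-90,0,0,0,0],[1,-65,-130,0,0,0,0],[1,-65,-130,0,0,0,0],[1,-65,-130,0,0,0,0],[1,-65,-130,0,0,0,0]]'
python3 - <<'E'
from h import *
np.set_printoptions(precision=4,suppress=True)
cam="wrist";m=ctrl.camera_model(cam);snap(cam,"w5");print(ctrl.read_state()["tool_pos"])
for n in("pin","pin_tip","pin_root"):
    for r in ctrl.pinpoint(n,cam)[:1]:
        u,v=r["location"][0]*640,r["location"][1]*480;print(n,r["p"],u,v,onz(cam,u,v,.016,m))
r=ctrl.trace("pin",cam)
if r:
    p=r[0]["pixels"];ys,xs=np.nonzero(p);print(r[0]["p"],xs.min(),xs.max(),ys.min(),ys.max())
snap("side","s5")
print([ (round(r["p"],2),onz("side",r["location"][0]*640,r["location"][1]*480,0)) for r in ctrl.pinpoint("scraper","side")])
E
```

```text
t: 15.15
tool_pos: [0.4054, -0.2371, 0.1995]
ee_rot: [-3.084, -0.594, -0.001]
force: [-0.2, 0.2, -0.4]
opening: 0.0943
grip_force: 0.0
[ 0.4056 -0.2368  0.1995]
pin 0.87 322.688 137.184 [ 0.4732 -0.219   0.016 ]
pin_root 0.55 322.816 93.21600000000001 [ 0.5049 -0.2062  0.016 ]
0.8 307 341 0 179
[(0.95, array([0.4696, 0.1847, 0.    ]))]
```

View pics/w5.png

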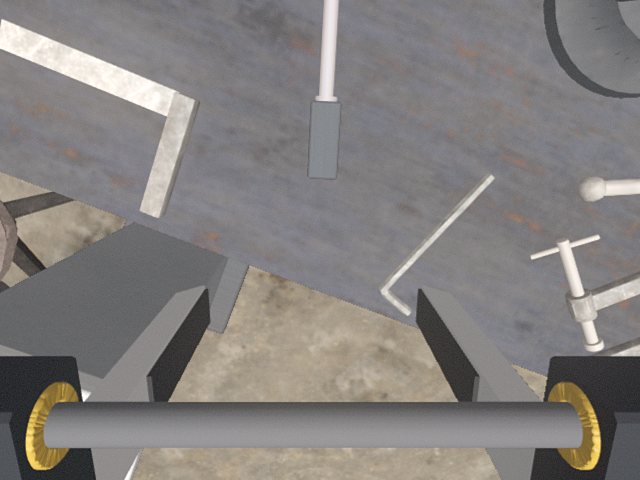

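The wrist view shows the pin handle at (311–341, 100–179), with the rod running up to (330,0). The hex key and the try square are clear of it.

```bash
python3 - <<'E'
from h import *
np.set_printoptions(precision=4,suppress=True)
m=ctrl.camera_model("wrist")
P=np.array([onz("wrist",*q,.032,m)[:2] for q in((311,100.5),(341,101),(337,179),(308,178))]);print(P.mean(0))
d=P[0]+P[1]-P[2]-P[3];print(np.hypot(*d)/2,np.arctan2(d[1],d[0]))
a,b=[onz("wrist",*q,.016,m) for q in((326,97),(330,2))];d=b-a;print(a,np.arctan2(d[1],d[0]))
im=cv2.imread("pics/w5.png").astype(int)
for v in(5,30,60,85):
    row=im[v,300:360].min(1);i=np.nonzero(row>175)[0]+300;print(v,i.min(),i.max())
for v in(105,140,174): 
    row=im[v,290:360].sum(1);g=np.abs(np.diff(row));print(v,290+np.argsort(g)[-4:])
E
```

```text
[ 0.4714 -0.2209]
0.05955688554854661 0.3419669513453745
[ 0.5031 -0.2099  0.016 ] 0.3448997716065134
5 324 337
30 323 336
60 321 334
85 320 332
105 [312 339 340 309]
140 [337 339 308 309]
174 [336 335 308 306]
```

```bash
python3 -m inch '[[1,40,11,-10,0,0,-0.42],[1,81.5,22.5,-50,0,0,-0.42],[1,81.5,22.5,-95,0,0,-0.42],[1,81.5,22.5,-140,0,0,-0.42],[1,81.5,22.5,-170,0,0,-0.42],[1,81.5,22.5,-185,0,0,-0.42],[1,81.5,22.5,-193,0,0,-0.42],[1,81.5,22.5,-196,0,0,-0.42],[1,81.5,22.5,-196,0,0,-0.42],[1,81.5,22.5,-196,0,0,-0.42]]'
python3 -m inch '[[0,0,0,0,0,0,0],[0,0,0,0,0,0,0],[0,0,0,0,0,0,0],[0,0,0,0,0,0,0],[0,0,0,0,0,0,0],[0,0,0,0,0,0,0],[0,0,0,0,0,0,0],[0,0,0,0,0,0,0],[0,0,0,0,0,0,0],[0,0,0,0,0,0,0]]'
```

```text
t: 16.5
tool_pos: [0.4876, -0.2161, 0.005]
ee_rot: [3.094, 0.536, 0.003]
force: [-0.6, -0.1, 0.7]
opening: 0.0938
grip_force: 0.0
t: 17.5
tool_pos: [0.4865, -0.2153, 0.0035]
ee_rot: [-3.095, -0.536, 0.0]
force: [-0.6, 0.5, 0.0]
opening: 0.0239
grip_force: 30.0
```

```bash
python3 -m inch '[[0,0,0,25,0,0,0],[0,-15,10,44,0,0,-1],[0,-35,40,44,0,0,-2],[0,-40,85,44,0,0,-3],[0,-40,130,44,0,0,-4],[0,-40,175,44,0,0,-5],[0,-40,220,44,0,0,-5.71],[0,-35,260,44,0,0,-5.71],[0,-25,295,44,0,0,-5.71],[0,-25,304,44,0,0,-5.71]]'
python3 -m inch '[[0,0,0,0,0,0,0],[0,0,0,0,0,0,0],[0,0,0,0,0,0,0],[0,0,0,0,0,0,0]]'
python3 - <<'E'
from h import *
np.set_printoptions(precision=4,suppress=True)
s=ctrl.read_state();print(s["tool_pos"],s["ee_rot"],s["force"],s["ft_torque"])
m=ctrl.camera_model("wrist");snap("wrist","w6")
for n in("pin_tip","pin_root","near_bush","far_bush"):
    ob=[]
    for cam in("wrist","scene","side"):
        if n=="pin_tip" and cam!="wrist":snap(cam,cam[:2]+"6")
        for r in ctrl.pinpoint(n,cam)[:1]:
            u,v=r["location"][0]*640,r["location"][1]*480;print(n,cam,round(r["p"],2),round(u,1),round(v,1),onz(cam,u,v,.06));ob.append(ray(cam,u,v))
    if len(ob)>1:print("  tri",tri(ob))
a=cv2.imread("pics/wr6.png") if 0 else cv2.imread("pics/w6.png")
b=cv2.resize(cv2.imread("pics/si6.png")[210:330,200:400],(800,480),interpolation=2)[:, :]
cv2.imwrite("pics/b6.png",np.hstack([cv2.resize(a,(400,300)),cv2.resize(b,(400,300))]))
E
```

```text
t: 18.5
tool_pos: [0.4614, 0.0917, 0.0468]
ee_rot: [-3.131, 0.237, 0.001]
force: [0.3, -0.6, -4.1]
opening: 0.0235
grip_force: 30.0
t: 18.9
tool_pos: [0.4614, 0.0873, 0.0474]
ee_rot: [3.131, -0.247, -0.001]
force: [0.7, -0.1, -3.4]
opening: 0.0239
grip_force: 30.0
[0.4614 0.0873 0.0474] [ 3.1314 -0.2468 -0.0005] [ 0.7229 -0.0649 -3.3785] [0.004  0.0348 0.0465]
pin_tip scene 0.87 308.3 226.5 [0.6278 0.0653 0.06  ]
pin_tip side 0.64 286.8 269.1 [0.6254 0.0593 0.06  ]
  tri [0.6254 0.0616 0.0616]
pin_root wrist 0.78 312.9 278.0 [0.479  0.0854 0.06  ]
pin_root scene 0.95 255.0 233.0 [0.485  0.1009 0.06  ]
pin_root side 0.59 354.9 277.8 [0.4766 0.0818 0.06  ]
  tri [0.4789 0.0866 0.0646]
near_bush scene 0.77 325.6 224.8 [0.6747 0.051  0.06  ]
near_bush side 0.98 268.5 266.1 [0.6676 0.0502 0.06  ]
  tri [0.6702 0.0475 0.0603]
far_bush scene 0.87 341.6 221.5 [0.725  0.0477 0.06  ]
far_bush side 0.68 243.3 262.7 [0.7264 0.0404 0.06  ]
  tri [0.7243 0.0452 0.0619]
```

View pics/w6.png

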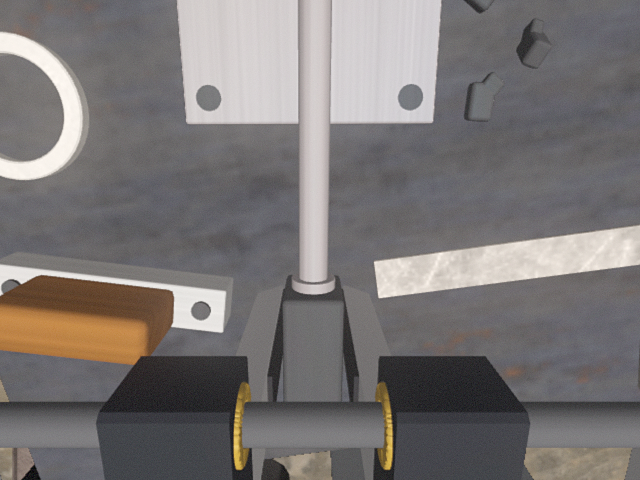

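The picture shows the rod centred at u≈314 and running over the plate's near edge, whose corners are at (187,123) and (434,122). The scraper is standing upright on the bench at left and the chips lie off to the right. Next I'll compute the offset between rod and bore line.

```bash
python3 - <<'E'
from h import *
np.set_printoptions(precision=4,suppress=True)
s=ctrl.read_state();print(s["tool_pos"]);m=ctrl.camera_model("wrist")
im=cv2.imread("pics/w6.png");g=cv2.GaussianBlur(cv2.cvtColor(im,6),(3,3),0).astype(float)
def edges(v,lo,hi):
    d=np.diff(g[v,lo:hi]);return lo+np.argmax(d)+.5,lo+np.argmin(d)+.5
mid=[]
for v in(140,180,220,260):
    e=edges(v,285,345);mid.append((np.mean(e),v));print(v,e)
c,s_=np.cos(-.1553),np.sin(-.1553)
def jig(P):
    d=P[:2]-[.6682,.0563];return np.array([c*d[0]+s_*d[1],-s_*d[0]+c*d[1]])
for q in mid: print("rod",jig(onz("wrist",*q,.06,m)))
gc=cv2.cornerSubPix(cv2.cvtColor(im,6),np.float32([[[187,123]],[[434,122]]]),(6,6),(-1,-1),(3,50,.01))[:,0];print(gc)
for q in gc: print("corner",jig(onz("wrist",*q,.012,m)))
for q in((208,97.5),(410,97)):print("hole",jig(onz("wrist",*q,.012,m)))
for v in(30,100):
    d=np.diff(g[v,170:210]);e=np.diff(g[v,425:450]);print("plate edges",jig(onz("wrist",170.5+np.argmax(d),v,.012,m)),jig(onz("wrist",425.5+np.argmin(e),v,.012,m)))
E
```

```text
[0.4615 0.0886 0.0475]
140 (np.float64(299.5), np.float64(328.5))
180 (np.float64(299.5), np.float64(328.5))
220 (np.float64(299.5), np.float64(327.5))
260 (np.float64(299.5), np.float64(326.5))
rod [-0.1361 -0.0007]
rod [-0.1512 -0.0007]
rod [-0.167  -0.0005]
rod [-0.1837 -0.0003]
[[185.7543 122.4624]
 [432.401  122.0925]]
corner [-0.1293  0.061 ]
corner [-0.1291 -0.058 ]
hole [-0.1179  0.0495]
hole [-0.1177 -0.0465]
plate edges [-0.0887  0.0611] [-0.0887 -0.0577]
plate edges [-0.119   0.0608] [-0.119  -0.0577]
```

```bash
python3 - <<'E'
import cv2,numpy as np
a=cv2.resize(cv2.imread("pics/si6.png")[225:325,220:380],(400,250),interpolation=2)
b=cv2.resize(cv2.imread("pics/sc6.png")[180:280,230:390],(400,250),interpolation=2)
cv2.imwrite("pics/c6.png",np.hstack([a,b]))
E
```

```text
(no output)
```

View pics/c6.png

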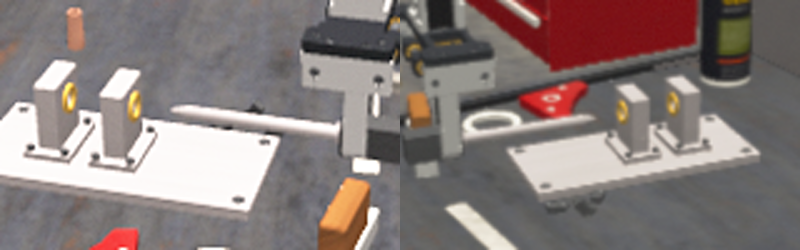

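Rod and bores look level and in line, with the rod needing about +0.8 mm sideways. I'll start threading gently.

```bash
python3 -m inch '[[0,8,-0.5,0,0,0,0],[0,16,-1.7,0,0,0,0],[0,22,-2.6,0,0,0,0],[0,28,-3.5,0,0,0,0],[0,33,-4.4,0,0,0,0],[0,38,-5.1,0,0,0,0],[0,43,-5.9,0,0,0,0],[0,48,-6.7,0,0,0,0],[0,48,-6.7,0,0,0,0],[0,48,-6.7,0,0,0,0]]'
python3 - <<'E'
from h import *
np.set_printoptions(precision=4,suppress=True)
s=ctrl.read_state();print(s["tool_pos"],s["force"],s["ft_torque"])
m=ctrl.camera_model("wrist");im=snap("wrist","w7")
g=cv2.GaussianBlur(cv2.cvtColor(im,7),(3,3),0).astype(float)
c,s_=np.cos(-.1553),np.sin(-.1553)
def jig(P):
    d=P[:2]-[.6682,.0563];return np.array([c*d[0]+s_*d[1],-s_*d[0]+c*d[1]]).round(4)
for v in(60,120,180,240):
    d=np.diff(g[v,285:345]);print("rod",jig(onz("wrist",285.5+(np.argmax(d)+np.argmin(d))/2,v,.06,m)))
for v in(30,100):
    d=np.diff(g[v,160:230]);e=np.diff(g[v,400:480]);a,b=jig(onz("wrist",160.5+np.argmax(d),v,.012,m)),jig(onz("wrist",400.5+np.argmin(e),v,.012,m));print("plate",a,b,(a[1]+b[1])/2)
E
```

```text
t: 20.65
tool_pos: [0.5094, 0.0818, 0.0474]
ee_rot: [3.132, -0.244, -0.001]
force: [0.1, 0.3, -3.3]
opening: 0.0235
grip_force: 30.0
[0.5094 0.0818 0.0474] [ 0.0816  0.2633 -3.2852] [ 0.0631  0.0875 -0.0452]
rod [-0.0597  0.    ]
rod [-0.0805  0.    ]
rod [-0.1028  0.0002]
rod [-0.1268  0.0002]
plate [-0.0403  0.0595] [-0.0403 -0.0593] 9.99999999999994e-05
plate [-0.0706  0.0595] [-0.0706 -0.0594] 4.999999999999796e-05
```

Alignment is within 0.3 mm with no force on the tool. I'll carry on through.

```bash
python3 -m inch '[[0,5.9,-0.9,0,0,0,0],[0,11.9,-1.9,0,0,0,0],[0,17.8,-2.8,0,0,0,0],[0,23.7,-3.7,0,0,0,0],[0,29.6,-4.6,0,0,0,0],[0,34.6,-5.4,0,0,0,0],[0,39.5,-6.2,0,0,0,0],[0,39.5,-6.2,0,0,0,0]]'
```

```text
t: 21.5
tool_pos: [0.5497, 0.0754, 0.0475]
ee_rot: [3.132, -0.244, 0.0]
force: [0.2, -0.5, -3.2]
opening: 0.0234
grip_force: 30.0
```

```bash
python3 -m inch '[[0,4.9,-0.8,0,0,0,0],[0,9.9,-1.5,0,0,0,0],[0,14.8,-2.3,0,0,0,0],[0,19.8,-3.1,0,0,0,0],[0,24.7,-3.9,0,0,0,0],[0,29.6,-4.6,0,0,0,0],[0,34.6,-5.4,0,0,0,0],[0,39.5,-6.2,0,0,0,0]]'
```

```text
t: 22.3
tool_pos: [0.5889, 0.0693, 0.0474]
ee_rot: [3.132, -0.244, -0.0]
force: [1.1, 0.8, -3.3]
opening: 0.024
grip_force: 30.0
```

```bash
python3 -m inch '[[0,4.9,-0.8,0,0,0,0],[0,9.9,-1.5,0,0,0,0],[0,14.8,-2.3,0,0,0,0],[0,19.8,-3.1,0,0,0,0],[0,24.7,-3.9,0,0,0,0],[0,27.7,-4.3,0,0,0,0],[0,27.7,-4.3,0,0,0,0],[0,27.7,-4.3,0,0,0,0],[0,27.7,-4.3,0,0,0,0],[0,27.7,-4.3,0,0,0,0]]'
python3 - <<'E'
from h import *
np.set_printoptions(precision=4,suppress=True)
s=ctrl.read_state();print(s["tool_pos"],s["force"],s["ft_torque"])
snap("scene","sc8");snap("side","si8")
for n in("pin_tip","pin_root","near_bush","far_bush"):
    ob=[ray(c,r["location"][0]*640,r["location"][1]*480) for c in("scene","side") for r in ctrl.pinpoint(n,c)[:1]]
    if len(ob)>1:print(n,tri(ob))
a=cv2.resize(cv2.imread("pics/si8.png")[225:325,200:360],(400,250),interpolation=2)
b=cv2.resize(cv2.imread("pics/sc8.png")[170:270,260:420],(400,250),interpolation=2)
cv2.imwrite("pics/c8.png",np.hstack([a,b]))
E
```

```text
t: 23.3
tool_pos: [0.616, 0.0652, 0.0475]
ee_rot: [3.132, -0.244, -0.0]
force: [0.7, 0.4, -4.0]
opening: 0.0236
grip_force: 30.0
[0.616  0.0652 0.0475] [ 0.686   0.4064 -3.9636] [ 0.1325  0.0553 -0.0235]
pin_tip [0.7783 0.0391 0.0575]
pin_root [0.5364 0.1405 0.0664]
near_bush [0.6661 0.0437 0.0612]
far_bush [0.7284 0.0475 0.0634]
```

View pics/c8.png

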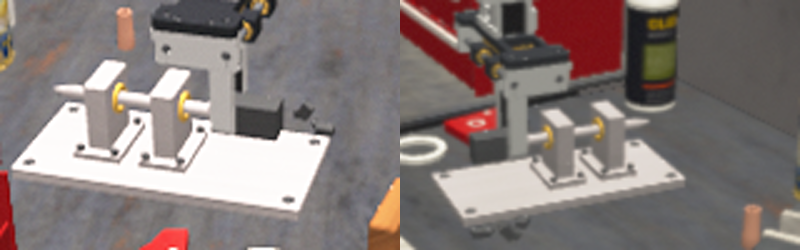

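The pin runs through both bushes. Its nose is about 50 mm past the far bore centre, the root is still in front of the near collar, and the pin is held at 30 N.

```bash
python3 -c "
from rig import ctrl
print(ctrl.sign_off())"
```

```text
the job is handed in; nothing more can be done
None
```

The job is handed in (its verdict was not reported): the chips are wiped off the plate, the scraper is back on the bench clear of the jig, and the pin is held at rest through both bushes, its nose about 50 mm past the far bore centre.

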